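# Clear the darkroom clip rack, clip in the rinsed plate holders and start the blower

## Task

Somebody left the print squeegee and a cardboard plate box lying across the clip rack: first lift both off and lay them flat on the floor of the empty white tray beside the rack, right side up. Then press every black plate holder standing on the bench upright into a slot of the rack, any slot, fully home on the slot's floor so that both spring clips snap into its grooves. When all are in, flip the blower's lever fully over, away from you, and leave the other things on the bench where they are.

Things in the scene. Friction and masses are not known exactly. Their poses are not given: they have to be found in the camera images.
- holder0_mid (a point): black plate holder, a flat panel standing upright, 90 wide (its x), 20 thick (its y), 95 high (its z), 0.16 kg, on a cross foot 9 long (x), 50 wide (y), 10 high at each end (112 long in all); a groove 14 high and 4 deep runs along both faces from 20 to 34 mm above its bottom; same either way round. This point is its centre, 47.5 above its bottom. None if absent (two to four are there)
- holder1_mid (a point): black plate holder, a flat panel standing upright, 90 wide (its x), 20 thick (its y), 95 high (its z), 0.16 kg, on a cross foot 9 long (x), 50 wide (y), 10 high at each end (112 long in all); a groove 14 high and 4 deep runs along both faces from 20 to 34 mm above its bottom; same either way round. This point is its centre, 47.5 above its bottom. None if absent (two to four are there)
- holder2_mid (a point): black plate holder, a flat panel standing upright, 90 wide (its x), 20 thick (its y), 95 high (its z), 0.16 kg, on a cross foot 9 long (x), 50 wide (y), 10 high at each end (112 long in all); a groove 14 high and 4 deep runs along both faces from 20 to 34 mm above its bottom; same either way round. This point is its centre, 47.5 above its bottom. None if absent (two to four are there)
- holder3_mid (a point): black plate holder, a flat panel standing upright, 90 wide (its x), 20 thick (its y), 95 high (its z), 0.16 kg, on a cross foot 9 long (x), 50 wide (y), 10 high at each end (112 long in all); a groove 14 high and 4 deep runs along both faces from 20 to 34 mm above its bottom; same either way round. This point is its centre, 47.5 above its bottom. None if absent (two to four are there)
- squeegee_grip (a point): print squeegee: black rubber base 135 long (its x), 60 wide (y), 12 thick, with a raised wooden grip bar 100 long, 24 wide (y), 36 high on top of the base, 0.25 kg; it lies flat across the top of the rack (52 above the bench). This point is the grip bar's centre, 30 above the base's underside and 18 below the top of the bar
- platebox_mid (a point): closed cardboard plate box, 110 long (its x), 46 wide (y), 40 high, 0.2 kg, lying flat across the top of the rack, 52 above the bench, beside the squeegee; this point is its centre, 20 above its underside
- rack: white clip rack fixed to the bench, 132 deep (its x), 290 long (its y), 52 high, origin under its middle; four equal slots side by side along its y, 70 apart, each 118 long (x), for the panel 24 wide, for its feet 60 wide (y), mouths wider by some 5 mm. A holder goes in upright from above, its x along the rack's x, either way round; fully home its top is 101 and its centre 53.5 above the bench
- slot0 (a point): slot 0 of the rack: the middle of its floor, 6 mm above the bench; axes as the rack's. Two facing steel spring leaves, crests 27 above this floor, must be pushed apart: a holder catches on them some 32 above the floor, takes a downward push of about 10 to 15 N, then they snap into its grooves and it stands on the floor
- slot1 (a point): slot 1 of the rack: the middle of its floor, 6 mm above the bench; axes as the rack's. Two facing steel spring leaves, crests 27 above this floor, must be pushed apart: a holder catches on them some 32 above the floor, takes a downward push of about 10 to 15 N, then they snap into its grooves and it stands on the floor
- slot2 (a point): slot 2 of the rack: the middle of its floor, 6 mm above the bench; axes as the rack's. Two facing steel spring leaves, crests 27 above this floor, must be pushed apart: a holder catches on them some 32 above the floor, takes a downward push of about 10 to 15 N, then they snap into its grooves and it stands on the floor
- slot3 (a point): slot 3 of the rack: the middle of its floor, 6 mm above the bench; axes as the rack's. Two facing steel spring leaves, crests 27 above this floor, must be pushed apart: a holder catches on them some 32 above the floor, takes a downward push of about 10 to 15 N, then they snap into its grooves and it stands on the floor
- tray_in (a point): empty white developing tray fixed to the bench, 300 (its x) by 180 (its y) outside, walls 5 thick and 45 high; this point is the middle of its inner floor, 5 mm above the bench
- switch (a joint): the blower's toggle lever: starts near 0 leaning to the blower's -x (towards the robot), swings to the blower's +x up to 1.0 rad = fully over (on); stays where it is left, light friction
- switch_tip (a point): tip of that lever, the centre of its black ball knob (26 mm across) on a thin steel stick; it swings on an arc of radius 70 in the blower's x-z plane about a pivot 92 above the bench, over the middle of the blower; starts 34 to the -x side, ends 34 to the +x side
- blower: grey blower box fixed to the bench, 150 (x) by 90 (y), 70 high, origin under its middle; the lever sits on a block 70 by 50 and 25 high on its top
- beaker: bystander: white ceramic beaker, 64 mm across, 80 high; origin under its middle
- loupe: bystander: black waisted magnifier, 44 mm across, 45 high; origin under its middle
- canister: bystander: small aluminium canister, 36 mm across, 50 high; origin under its middle
- flask: bystander: amber bottle, 68 mm across, 150 high; origin under its middle
- jar: bystander: amber jar, 70 mm across, 90 high; origin under its middle
- tongs: bystander: flat steel print tongs lying down, 170 long, 36 wide, 8 high; origin at the underside's middle
Mind the look-alikes: they are no part of the job. Leave any blue or red look-alike of the part that bears holder1_mid alone. What is shaped like the part that bears holder3_mid but red is not meant.

How it is judged:
By the outcome, as a careful person would: the job done as asked, in the order asked, and still so for the second after the job is handed in, with the robot touching nothing.
Of holder0, holder1, holder2, holder3 only 2 to 4 are there at a start; the rules pass over those that are not, and their reading is None.
At some moment in a run one of holder0, holder1, holder2, holder3 may be knocked a few centimetres aside while the robot is not near it.
It also fails if it takes over 210 s, if anything falls off the work surface, if the arm or the gripper's body presses on something with over 40 N, if the wrist force passes 120 N, or if a joint passes its speed limit or range.

## Robot

A 6-joint arm with a two-finger parallel gripper is mounted at the origin on the work surface. World frame = base frame: x ahead of the robot, y to its left, z up, the work surface at z = 0. Lengths are in m, angles in rad, forces in N, time in s.
With the tool pointing down it reaches from about 0.3 to 0.775 m from the base axis. Payload 14.6 kg.
Tool frame: the origin (TCP) lies at the very end of the fingers, on their centre line; the grasp point (between the pads) lies 19 mm behind it; z points along the fingers, x is the direction in which the jaws open and shut, and the axes are right-handed (so a half turn about z gives the same grasp; the last joint's range is limited). The gripper opens to 94 mm and grips with 3 to 60 N. Pads are 16 mm wide; open, the fingers measure 119 mm over their backs; the gripper's body (75 mm by 177 mm) begins 78 mm behind the grasp point.
Start: joints at [1.058, 0.3, 1.521, -0, 1.321, -0.067], TCP at [0.237, 0.496, 0.205] pointing down, gripper open.
Joint ranges: [-3.03, 3.03], [-0.79, 2.21], [0.23, 2.52], [-1.04, 4.18], [0, 3.07], [-2.55, 2.55]. Speed limits (rad/s): [2.22, 2.22, 2.57, 3.14, 3.14, 3.14].

## Interface

Orientations are given as [roll, pitch, yaw] about the fixed x, y, z axes, in that order (R = Rz(yaw) Ry(pitch) Rx(roll)).
In Python, from station import ctrl gives the robot as it stands.
- The arm moves only by the shell command python3 -m inch 'ROWS' [FORCE]. ROWS is JSON, one flat list of numbers, 7 for each row, row after row: the shift along the tool's x, y, z in cm, then the turn, a rotation vector about the tool's x, y, z in rad, then the opening, from 0 (shut) to 1 (fully open). In form: [tx, ty, tz, wx, wy, wz, claw, tx, ty, tz, wx, wy, wz, claw, ...]. A call has 1 to 20 rows; each row shifts and turns the commanded pose from where the row before left it, along the tool's axes as they then stand; what a row does not reach is not made up. A row lasts 1/8 s, in which the tool goes at most 62.5 mm and 10.7 degrees, less where a joint would pass 70% of its speed; a pose out of reach is approached as far as the arm can. A call is refused whole if a number of a shift passes 6.25 or a number of a turn 0.188, either way. A call with a gripper value outside its range is refused whole. The fingers move at their own pace and stop on an object; FORCE is the grip in N (left out, the last holds). Time passes only in rows, so rows that do not move let the fingers close. It gives the time, the measured TCP pose, the force and the opening at its end, in the units of the state.
- ctrl.get_obs(): the state, without advancing time (a new reading comes with each control period).
- ctrl.camera(name): name is "scene" or "top"; returns (picture, depth): 384x512x3 uint8, red, green, blue; 384x512 float32, m along the optical axis (not along the pixel's ray), 0 where there is no reading.
- ctrl.camera_params(name): a dict with "vertical_fov" (degrees; the focal length in pixels is half the picture's height over the tangent of half this angle, whatever the lens; pixels are square), "cx", "cy" (the principal point, pixels), "camera_from_world" (4x4, takes a point from world to camera coordinates). Camera axes: x right, y down, z forward; pixel columns grow to the right and rows downward; lengths in m; the calibration is good to about 2 mm. A picture is of the moment at which its call begins. camera_params takes no time and is no camera call.
- ctrl.hand_in(): hands the job in, once; it reports no verdict.
Trained networks look in the newest picture that a camera, given by its name, has taken for a name from the list of things; names that differ only in an ending like _2 or _b are one class to them, and where a whole thing is asked for, a point or a joint stands for the part that bears it (a point fixed in the world has none). Each returns a list of dicts, best first, with "score" (0 to 1); they miss things now and then, are a little off and sometimes report something else, mostly with a low value. They report only what shows in the picture. A call takes as long as a camera call. They do not tell look-alikes from the thing itself.
- ctrl.spot_in(camera, label): "bbox" ([centre column, centre row, width, height] in pixels, round what is visible of it).
- ctrl.place_of(camera, label): "centre" ([column, row] in pixels: a listed point, or the origin of a listed thing).
The state is a dict: "time_s": time; "qpos": joint angles; "joint_vel": joint speeds; "tau": joint torques, N m; "ee_pos": TCP position; "eef_rot": TCP orientation; "force": force on the tool from outside, world axes, zero at the start; "moment": the same for the moment, N m; "grip_width": finger opening in m.
Only numpy, scipy, OpenCV 4.12 (cv2) and the standard library are available. Lean on these libraries where they do the work, as an engineer would, in place of code of your own. Each camera call takes 0.05 s, during which the arm holds its last target. There are 200 camera calls.

## Working session

There is one attempt and no reset: what is moved stays moved. The work goes in short steps, Python scripts to look and compute and a shell command to move; the robot and the scene stay as the last step left them, time stands still between calls to the robot, and variables do not carry over. Pictures are saved under pics/ and viewed, about 12 in all and at most 16, crops included, and the job is handed in when it is done.

```bash
ls; mkdir -p pics; cat > h.py <<'E'
import numpy as np, cv2
from station import ctrl
def snap(cam,name=None):
    im,d=ctrl.camera(cam)
    if name: cv2.imwrite(f'pics/{name}.png',im[:,:,::-1])
    return im,d
def par(cam):
    p=ctrl.camera_params(cam); f=192/np.tan(np.radians(p['vertical_fov'])/2)
    return f,p['cx'],p['cy'],np.array(p['camera_from_world'])
def cloud(cam,d):
    f,cx,cy,T=par(cam); v,u=np.mgrid[:384,:512]
    P=np.stack([(u-cx)/f*d,(v-cy)/f*d,d,np.ones_like(d)],-1)
    W=P@np.linalg.inv(T).T; W=W[...,:3]; W[d==0]=np.nan; return W
def atz(cam,px,z):
    f,cx,cy,T=par(cam); R=T[:3,:3]; o=-R.T@T[:3,3]; r=R.T@np.array([(px[0]-cx)/f,(px[1]-cy)/f,1]); return o+r*(z-o[2])/r[2]
def st():
    o=ctrl.get_obs(); print(round(o['time_s'],2),np.round(o['ee_pos'],4),np.round(o['eef_rot'],3),np.round(o['force'],1),np.round(o['grip_width'],4),np.round(o['qpos'],2))
E
python3 - <<'E'
from h import *
st()
for c in('scene','top'):
    im,d=snap(c,c+'0'); np.save(c+'0.npy',d); print(c,par(c)[:3],np.round(par(c)[3],3).tolist())
    Z={'holder0_mid':.0475,'squeegee_grip':.082,'platebox_mid':.072,'slot0':.006,'slot3':.006,'rack':0,'tray_in':.005,'switch_tip':.15,'blower':0,'beaker':0,'loupe':0,'canister':0,'flask':0,'jar':0,'tongs':0}
    for l,z in Z.items():
        for r in ctrl.place_of(c,l)[:6]:
            if r['score']>.2: print(l,round(r['score'],2),np.round(r['centre']),np.round(atz(c,r['centre'],z),3)[:2])
E
python3 -c "
import cv2,numpy as np
a=cv2.imread('pics/top0.png');cv2.imwrite('pics/top0b.png',cv2.resize(a,(800,600)))"
```

```text
pics
0.0 [0.237  0.496  0.2049] [-3.142e+00  1.000e-03  1.125e+00] [-0.  -0.4  0.1] 0.094 [ 1.06  0.3   1.52 -0.    1.32 -0.07]
scene (np.float64(347.079313683642), 251.2091938841326, 190.60663650322243) [[-0.838, 0.546, 0.017, 0.336], [0.42, 0.663, -0.62, -0.181], [-0.349, -0.512, -0.785, 1.254], [0.0, 0.0, 0.0, 1.0]]
holder0_mid 0.57 [184. 176.] [ 0.576 -0.114]
squeegee_grip 0.84 [215. 242.] [0.617 0.158]
squeegee_grip 0.38 [238. 174.] [ 0.445 -0.009]
platebox_mid 0.82 [182. 211.] [0.644 0.017]
platebox_mid 0.34 [206. 246.] [0.64  0.151]
slot0 0.91 [212. 249.] [0.618 0.132]
slot0 0.82 [200. 234.] [0.624 0.073]
slot0 0.63 [329. 246.] [0.337 0.302]
slot0 0.59 [228. 266.] [0.608 0.201]
slot0 0.57 [185. 214.] [ 0.629 -0.014]
slot3 0.91 [212. 249.] [0.618 0.132]
slot3 0.82 [200. 234.] [0.624 0.073]
slot3 0.63 [329. 246.] [0.337 0.302]
slot3 0.59 [228. 266.] [0.608 0.201]
slot3 0.57 [185. 214.] [ 0.629 -0.014]
rack 0.97 [207. 248.] [0.627 0.117]
tray_in 0.91 [175. 143.] [ 0.523 -0.304]
tray_in 0.65 [148. 228.] [ 0.739 -0.029]
switch_tip 0.56 [291. 293.] [0.557 0.391]
blower 0.58 [186. 17
[... 1206 characters left out ...]
.148]
slot3 0.98 [236. 161.] [0.613 0.218]
slot3 0.79 [297. 158.] [ 0.624 -0.005]
slot3 0.72 [276. 159.] [0.621 0.069]
slot3 0.64 [255. 161.] [0.612 0.148]
rack 0.67 [266. 155.] [0.636 0.107]
tray_in 0.57 [379. 185.] [ 0.529 -0.3  ]
switch_tip 0.42 [178. 167.] [0.561 0.394]
switch_tip 0.21 [380. 189.] [ 0.493 -0.259]
beaker 0.71 [332. 219.] [ 0.406 -0.13 ]
beaker 0.31 [215. 237.] [0.336 0.288]
loupe 0.61 [216. 237.] [0.338 0.284]
canister 0.44 [304. 126.] [ 0.75  -0.033]
canister 0.25 [234. 163.] [0.607 0.223]
flask 0.82 [337. 123.] [ 0.76  -0.155]
jar 0.57 [276. 119.] [0.775 0.071]
tongs 0.82 [180. 232.] [0.353 0.414]
tongs 0.54 [267. 158.] [0.626 0.105]
tongs 0.48 [237. 161.] [0.613 0.214]
```

View pics/top0b.png

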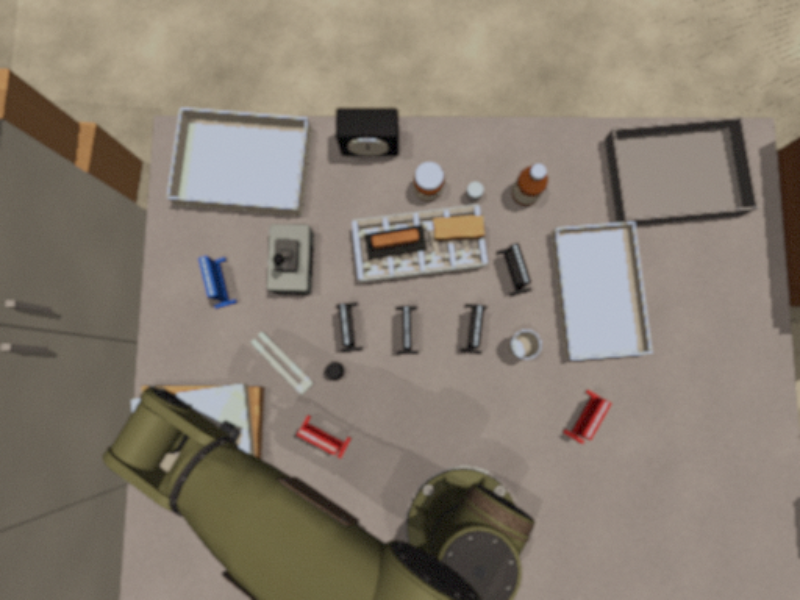

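View pics/scene0.png

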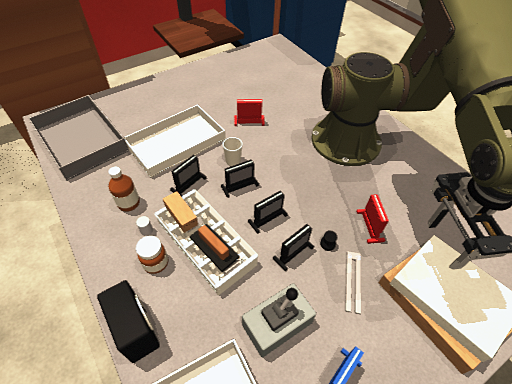

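Top view (800×600): the black holders are at (347,326), (406,329), (474,328) and (516,268). The look-alikes to leave alone are blue (214,280), red (322,437) and red (588,417). The squeegee is at (395,240) and the box at (459,228), both on the rack. The white tray beside the rack is at (602,290); the other trays are white (240,160) and dark (680,170). The blower is at (289,258).

```bash
cat >> h.py <<'E'
def rect(P):
    (c,s,a)=cv2.minAreaRect((P[:,:2]*1000).astype(np.float32))
    if s[0]<s[1]: s=s[::-1]; a+=90
    return np.round(c,1),np.round(s,1),round((a+90)%180-90,1)   # centre mm, long/short, long axis angle deg from x
def comps(cam,im,d,mask,minpx=25):
    W=cloud(cam,d); n,L,S,C=cv2.connectedComponentsWithStats(mask.astype(np.uint8))
    return [(W[L==i],C[i],S[i]) for i in range(1,n) if S[i][4]>=minpx]
E
python3 - <<'E'
from h import *
for c in('scene','top'):
    im=cv2.imread(f'pics/{c}0.png')[:,:,::-1].astype(int); d=np.load(c+'0.npy'); W=cloud(c,d)
    z=W[...,2]; box=(W[...,0]>.25)&(W[...,0]<.9)&(abs(W[...,1])<.65)
    print(c,'floor z',np.nanmedian(z[box]))
    dark=im.max(2)<75
    hsv=cv2.cvtColor(im.astype(np.uint8),cv2.COLOR_RGB2HSV)
    print('DARK')
    for P,C,S in comps(c,im,d,dark&box&(z>.02)&(z<.125)):
        print(np.round(C),S[4],rect(P),'z',np.round(np.percentile(P[:,2],[2,50,98]),3), 'top',rect(P[P[:,2]>np.percentile(P[:,2],98)-.012]))
    print('ALL>15mm')
    for P,C,S in comps(c,im,d,box&(z>.03)&(z<.16),60):
        print(np.round(C),S[4],rect(P),'z',np.round(np.percentile(P[:,2],[2,50,98]),3))
    rk=(W[...,0]>.5)&(W[...,0]<.72)&(W[...,1]>-.1)&(W[...,1]<.3)
    for n,m in (('rackwall',rk&(abs(z-.052)<.006)&(im.min(2)>110)),('boxtop',rk&(abs(z-.092)<.007)),('gripTop',rk&(abs(z-.100)<.007))):
        for P,C,S in comps(c,im,d,m,15): print(n,np.round(C),S[4],rect(P),np.round(np.median(P,0),3))
E
```

```text
scene floor z 0.0029994916031893526
DARK
[ 57. 113.] 405 (array([ 819.2, -642.5]), array([161.4,  12. ]), 5.0) z [0.021 0.04  0.059] top (array([ 819.2, -642.7]), array([161.3,  11.9]), 5.4)
[106. 120.] 96 (array([ 691.2, -514.8]), array([267.9,   2.1]), -84.3) z [0.02  0.036 0.05 ] top (array([ 691.5, -514.7]), array([267.9,   1.6]), -84.4)
[ 93. 158.] 648 (array([ 781.5, -350.8]), array([216.4,  11. ]), 5.3) z [0.021 0.039 0.058] top (array([ 782. , -351.1]), array([213.6,  11. ]), 5.1)
[186. 173.] 523 (array([ 566.8, -115.5]), array([89.6, 24.6]), 17.9) z [0.021 0.068 0.098] top (array([ 566.4, -115.5]), array([89. , 24.4]), 18.5)
[239. 174.] 532 (array([431.7, -22. ]), array([90.3, 24.1]), -7.7) z [0.021 0.068 0.098] top (array([432.8, -22.4]), array([88.2, 23.6]), -7.5)
[268. 208.] 522 (array([428.2, 129.8]), array([90.3, 21.8]), 1.2) z [0.02  0.071 0.098] top (array([429. , 129.7]), array([87.8, 21.5]), 1.2)
[215. 251.] 641 (array([621.9, 156.2]), array([135.4,  59.7]), -79.9) z [0.051 0.064 0.07 ] top (array([621.9, 156.2]), array([135.4,  59.7]), -79.9)
[295. 243.] 479 (array
[... 7129 characters left out ...]
.4) z [0.044 0.089 0.095]
[383. 260.] 136 (array([ 263.2, -282.5]), array([40.6, 21.1]), -30.9) z [0.037 0.094 0.102]
rackwall [254. 150.] 429 (array([627.6, 103. ]), array([289.6, 141.2]), -82.3) [0.675 0.167 0.052]
rackwall [289. 166.] 207 (array([595.2,  37.3]), array([169.8,  59.5]), -82.0) [0.582 0.027 0.053]
boxtop [293. 145.] 420 (array([653.7,  16.4]), array([109.9,  48.3]), -86.7) [0.651 0.016 0.093]
boxtop [250. 155.] 25 (array([614.6, 162.4]), array([49.4,  6.3]), -79.4) [0.614 0.162 0.095]
gripTop [292. 145.] 235 (array([653. ,  16.9]), array([109.2,  45.1]), -85.6) [0.651 0.019 0.095]
gripTop [252. 152.] 209 (array([625.4, 155.4]), array([99.2, 25.7]), -80.0) [0.624 0.155 0.101]
```

```bash
python3 -c "
import cv2
a=cv2.imread('pics/top0.png');cv2.imwrite('pics/topc.png',cv2.resize(a[100:240,160:430],(800,415),interpolation=cv2.INTER_CUBIC))"
```

```text
(no output)
```

View pics/topc.png

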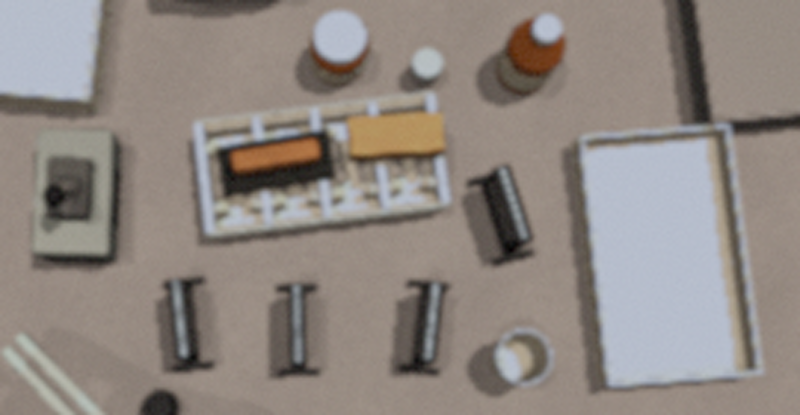

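The crop confirms the four black holders, the squeegee with its orange wooden bar, the box on the rack, and the clean white tray right of the rack as the target. Averaged over both cameras, the grip bar is at (623,156) mm with its width along yaw 10°. I'll start with the squeegee.

```bash
cat >> h.py <<'E'
def goto(x,y,z,yawdeg):
    o=ctrl.get_obs(); p=o['ee_pos']; yaw0=o['eef_rot'][2]; w=np.radians(yawdeg); dy=(w-yaw0+np.pi)%(2*np.pi)-np.pi
    D=np.array([x,y,z])-p; c,s=np.cos(w),np.sin(w)
    print('turn wz',round(-dy,3),'then t(cm)',np.round([100*(D[0]*c+D[1]*s),100*(D[0]*s-D[1]*c),-100*D[2]],2))
E
python3 -m inch '[0,0,0,0,0,0.158,0.6, 0,0,0,0,0,0.158,0.6, 0,0,0,0,0,0.158,0.6, 0,0,0,0,0,0.158,0.6, 0,0,0,0,0,0.158,0.6, 0,0,0,0,0,0.158,0.6, 3.2,4,0.4,0,0,0,0.6, 3.2,4,0.4,0,0,0,0.6, 3.2,4,0.4,0,0,0,0.6, 3.2,4,0.4,0,0,0,0.6, 3.2,4,0.4,0,0,0,0.6, 3.2,4,0.4,0,0,0,0.6, 3.2,4,0.4,0,0,0,0.6, 3.2,4,0.4,0,0,0,0.6, 3.2,4,0.4,0,0,0,0.6, 3.2,4,0.4,0,0,0,0.6, 0,0,0,0,0,0,0.6, 0,0,0,0,0,0,0.6]' 20
python3 - <<'E'
from h import *
st(); goto(.6235,.156,.069,10.1)
# tray
for c in('scene','top'):
    im=cv2.imread(f'pics/{c}0.png')[:,:,::-1].astype(int); d=np.load(c+'0.npy'); W=cloud(c,d); z=W[...,2]
    m=(W[...,0]>.34)&(W[...,0]<.69)&(W[...,1]<-.17)&(W[...,1]>-.43)&(abs(z-.047)<.007)&(im.min(2)>90)
    P=W[m]; print(c,rect(P),len(P))
E
```

```text
time_s: 3.85
ee_pos: [0.6223, 0.1591, 0.1653]
eef_rot: [-3.141, 0.0, 0.177]
force: [-0.3, 0.3, -0.1]
grip_width: 0.0567
3.85 [0.6223 0.1591 0.1653] [-3.141  0.     0.177] [-0.3  0.3 -0.1] 0.0567 [0.19 0.54 1.28 0.   1.32 0.02]
turn wz 0.001 then t(cm) [0.07 0.32 9.63]
scene (array([ 518.8, -312.3]), array([307.6, 193. ]), 4.4) 472
top (array([ 524.2, -313.7]), array([301.8, 192. ]), 4.9) 479
```

```bash
python3 -m inch '[0.1,0.3,2.4,0,0,0,0.6, 0,0,2.4,0,0,0,0.6, 0,0,2.4,0,0,0,0.6, 0,0,2.4,0,0,0,0.6, 0,0,0,0,0,0,0.6, 0,0,0,0,0,0,0, 0,0,0,0,0,0,0, 0,0,0,0,0,0,0, 0,0,0,0,0,0,0, 0,0,0,0,0,0,0]' 25
python3 -m inch '[0,0,-2,0,0,0,0, 0,0,-3,0,0,0,0, 0,0,-4,0,0,0,0, 0,0,-4,0,0,0,0, 0,0,0,0,0,0,0, 0,0,0,0,0,0,0]'
python3 - <<'E'
from h import *
st(); goto(.524+.072,-.308+.006,.20,4.8)
for c in('scene','top'):
    im,d=snap(c,c+'1'); np.save(c+'1.npy',d); W=cloud(c,d); o=ctrl.get_obs()['ee_pos']
    hsv=cv2.cvtColor(im,cv2.COLOR_RGB2HSV)
    near=(np.hypot(W[...,0]-o[0],W[...,1]-o[1])<.09)&(W[...,2]>o[2]-.03)&(W[...,2]<o[2]+.05)
    wood=near&(hsv[...,0]<20)&(hsv[...,1]>90); base=near&(im.max(2)<75)&(W[...,2]<o[2]+.005)
    for m in(wood,base):
        P=W[m]; print(c,len(P),rect(P),np.round(np.percentile(P[:,2],[2,50,98]),3))
    print([(round(r['score'],2),np.round(r['centre'])) for r in ctrl.place_of(c,'squeegee_grip')[:3]])
a=cv2.imread('pics/scene1.png'); b=cv2.imread('pics/top1.png')
cv2.imwrite('pics/v1.png',np.hstack([cv2.resize(a[150:330,120:320],(440,396)),cv2.resize(b[80:230,150:300],(360,396))[:,:360]]))
E
```

```text
time_s: 5.1
ee_pos: [0.6243, 0.1561, 0.0699]
eef_rot: [-3.142, -0.001, 0.177]
force: [-0.9, -0.2, 5.0]
grip_width: 0.0238
time_s: 5.85
ee_pos: [0.6236, 0.1559, 0.1984]
eef_rot: [3.142, 0.002, 0.177]
force: [-0.1, -0.2, -4.5]
grip_width: 0.0238
5.85 [0.6236 0.1559 0.1984] [3.142e+00 2.000e-03 1.770e-01] [-0.1 -0.2 -4.5] 0.0238 [ 0.19  0.52  1.24 -0.    1.39  0.01]
turn wz 0.093 then t(cm) [-6.58 45.4  -0.16]
scene 410 (array([623.3, 157.3]), array([132.6,  54.9]), -79.9) [0.185 0.227 0.231]
scene 628 (array([622.3, 156.8]), array([136.3,  59. ]), -79.1) [0.184 0.193 0.199]
[(0.91, array([210., 214.]))]Traceback (most recent call last):
  File "<stdin>", line 9, in <module>
    return _quantile_unchecked(
        a, q, axis, out, overwrite_input, method, keepdims, weights)
    return _ureduce(a,
                    func=_quantile_ureduce_func,
    ...<5 lines>...
                    overwrite_input=overwrite_input,
                    method=method)
    r = func(a, **kwargs)
    result = _quantile(arr,
                       quantiles=q,
    ...<2 lines>...
                       out=out,
                       weights=wgt)
    slices_having_nans = np.isnan(arr[-1, ...])
                                  ~~~^^^^^^^^^
IndexError: index -1 is out of bounds for axis 0 with size 0
```

```bash
python3 -m inch '[0,0,0,0,0,0.093,0, -0.66,4.54,0,0,0,0,0, -0.66,4.54,0,0,0,0,0, -0.66,4.54,0,0,0,0,0, -0.66,4.54,0,0,0,0,0, -0.66,4.54,0,0,0,0,0, -0.66,4.54,0,0,0,0,0, -0.66,4.54,0,0,0,0,0, -0.66,4.54,0,0,0,0,0, -0.66,4.54,0,0,0,0,0, -0.66,4.54,0,0,0,0,0, 0,0,3,0,0,0,0, 0,0,3,0,0,0,0, 0,0,3,0,0,0,0, 0,0,3,0,0,0,0, 0,0,0,0,0,0,0, 0,0,0,0,0,0,0]'
python3 - <<'E'
from h import *
st(); goto(.524+.072,-.308+.006,.0245,4.8)
im,d=snap('scene','scene2'); snap('top','top2')
a=cv2.imread('pics/scene2.png'); b=cv2.imread('pics/top2.png')
cv2.imwrite('pics/v2.png',np.hstack([cv2.resize(a[70:250,90:290],(440,396)),cv2.resize(b[100:280,280:460],(360,396))]))
E
```

```text
time_s: 8.12
ee_pos: [0.5968, -0.3021, 0.0805]
eef_rot: [3.141, -0.001, 0.084]
force: [-0.1, 0.2, -3.0]
grip_width: 0.0237
8.12 [ 0.5968 -0.3021  0.0805] [ 3.141e+00 -1.000e-03  8.400e-02] [-0.1  0.2 -3. ] 0.0237 [-0.52  0.68  1.27 -0.    1.2  -0.61]
turn wz 0.0 then t(cm) [-0.08 -0.01  5.6 ]
```

View pics/v2.png

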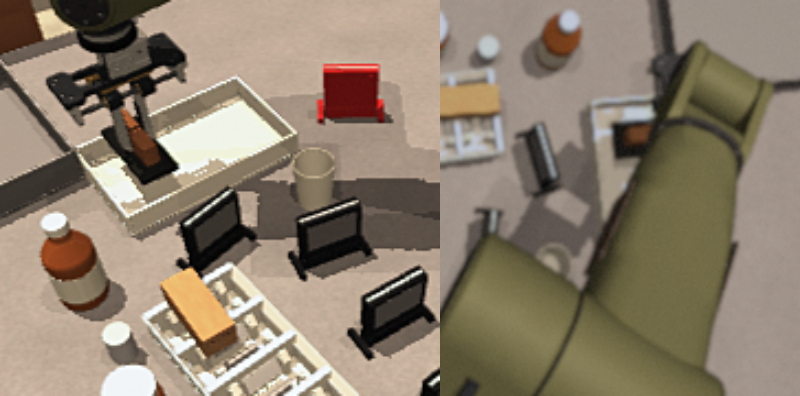

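In the left half (scene camera), the held squeegee at (140,160) sits over the tray with margin on both sides. I'll lower it, release it and back off.

```bash
python3 -m inch '[0,0,2,0,0,0,0, 0,0,2,0,0,0,0, 0,0,1,0,0,0,0, 0,0,0.6,0,0,0,0, 0,0,0,0,0,0,0, 0,0,0,0,0,0,0]'
python3 -m inch '[0,0,0.2,0,0,0,0.25, 0,0,0,0,0,0,0.5, 0,0,0,0,0,0,0.5, 0,0,0,0,0,0,0.5, 0,0,-3,0,0,0,0.6, 0,0,-4,0,0,0,0.6, 0,0,-4,0,0,0,0.6, 0,0,-4,0,0,0,0.7]'
python3 - <<'E'
from h import *
st(); goto(.6505,.0165,.17,3.4)
E
```

```text
time_s: 8.98
ee_pos: [0.5966, -0.302, 0.0237]
eef_rot: [3.141, -0.001, 0.084]
force: [-0.3, -0.1, -2.5]
grip_width: 0.0242
time_s: 9.98
ee_pos: [0.5963, -0.3018, 0.1728]
eef_rot: [3.142, -0.0, 0.084]
force: [-0.4, -0.4, 0.0]
grip_width: 0.0632
9.97 [ 0.5963 -0.3018  0.1728] [ 3.142 -0.     0.084] [-0.4 -0.4  0. ] 0.0632 [-0.52  0.59  1.18 -0.    1.37 -0.61]
turn wz 0.025 then t(cm) [  7.3  -31.45   0.28]
```

```bash
python3 -m inch '[0,0,0,0,0,0.025,0.7, 0.9,-3.93,0,0,0,0,0.75, 0.9,-3.93,0,0,0,0,0.75, 0.9,-3.93,0,0,0,0,0.75, 0.9,-3.93,0,0,0,0,0.75, 0.9,-3.93,0,0,0,0,0.75, 0.9,-3.93,0,0,0,0,0.75, 0.9,-3.93,0,0,0,0,0.75, 0.9,-3.93,0,0,0,0,0.75, 0,0,3,0,0,0,0.75, 0,0,3,0,0,0,0.75, 0,0,0,0,0,0,0.75, 0,0,3,0,0,0,0.75, 0,0,1.7,0,0,0,0.75, 0,0,0,0,0,0,0.75]'
python3 - <<'E'
from h import *
st(); goto(.6497,.0165,.064,3.4)
E
python3 -m inch '[0,0,0,0,0,0,0.4, 0,0,0,0,0,0,0.4, 0,0,0,0,0,0,0.4, 0,0,0,0,0,0,0.4, 0,0,0,0,0,0,0.4]' 20
python3 -m inch '[0,0,-2,0,0,0,0.4, 0,0,-4,0,0,0,0.4, 0,0,-4,0,0,0,0.4, 0,0,-3,0,0,0,0.4, 0,0,0,0,0,0,0.4]'
python3 - <<'E'
from h import *
st(); goto(.524-.072,-.308-.006,.18,4.8)
im,d=snap('scene','scene3'); W=cloud('scene',d); o=ctrl.get_obs()['ee_pos']
hsv=cv2.cvtColor(im,cv2.COLOR_RGB2HSV)
m=(np.hypot(W[...,0]-o[0],W[...,1]-o[1])<.09)&(W[...,2]>o[2]-.03)&(W[...,2]<o[2]+.05)&(hsv[...,0]<25)&(hsv[...,1]>90)
P=W[m]; print(rect(P),np.percentile(P[:,2],[2,98]))
T=W[(W[...,0]>.3)&(W[...,0]<.7)&(W[...,1]>-.42)&(W[...,1]<-.2)&(im.max(2)<75)&(W[...,2]<.04)]; print('sq base',rect(T),np.median(T[:,2]))
E
```

```text
time_s: 11.85
ee_pos: [0.6494, 0.0161, 0.0639]
eef_rot: [-3.141, 0.002, 0.059]
force: [0.5, 0.5, -0.2]
grip_width: 0.0704
11.85 [0.6494 0.0161 0.0639] [-3.141e+00  2.000e-03  5.900e-02] [ 0.5  0.5 -0.2] 0.0704 [-0.03  0.66  1.34 -0.    1.14 -0.09]
turn wz -0.001 then t(cm) [ 0.03 -0.03 -0.01]
time_s: 12.48
ee_pos: [0.6502, 0.0162, 0.0653]
eef_rot: [3.141, -0.001, 0.059]
force: [-0.5, -0.1, 5.9]
grip_width: 0.0461
time_s: 13.1
ee_pos: [0.6504, 0.0162, 0.1974]
eef_rot: [3.141, -0.004, 0.059]
force: [1.0, -0.6, -2.9]
grip_width: 0.0459
13.1 [0.6504 0.0162 0.1974] [ 3.141 -0.004  0.059] [ 1.  -0.6 -2.9] 0.0459 [-0.03  0.53  1.22  0.    1.39 -0.09]
turn wz -0.025 then t(cm) [-22.54  31.25   1.74]
(array([648.2,  20. ]), array([106. ,  47.7]), -86.2) [0.18967793 0.22697316]
sq base (array([ 643.3, -302.6]), array([241. , 112.2]), -65.9) 0.01949836352450074
```

```bash
python3 -m inch '[0,0,0,0,0,-0.025,0.4, -2.82,3.91,0,0,0,0,0.4, -2.82,3.91,0,0,0,0,0.4, -2.82,3.91,0,0,0,0,0.4, -2.82,3.91,0,0,0,0,0.4, -2.82,3.91,0,0,0,0,0.4, -2.82,3.91,0,0,0,0,0.4, -2.82,3.91,0,0,0,0,0.4, -2.82,3.91,0,0,0,0,0.4, 0,0,3,0,0,0,0.4, 0,0,3,0,0,0,0.4, 0,0,3,0,0,0,0.4, 0,0,3,0,0,0,0.4, 0,0,2.5,0,0,0,0.4, 0,0,0,0,0,0,0.4]'
python3 - <<'E'
from h import *
st(); goto(.452,-.314,.0195,4.8)
E
python3 -m inch '[0,0,1.5,0,0,0,0.4, 0,0,1.2,0,0,0,0.4, 0,0,0.6,0,0,0,0.4, 0,0,0,0,0,0,0.4, 0,0,0.2,0,0,0,0.6, 0,0,0,0,0,0,0.72, 0,0,0,0,0,0,0.72, 0,0,0,0,0,0,0.72, 0,0,-4,0,0,0,0.72, 0,0,-5,0,0,0,0.72, 0,0,-5,0,0,0,0.72, 0,0,-5,0,0,0,0.72, 0,-5,0,0,0,0,0.72, 0,-5,0,0,0,0,0.72, 0,-5,0,0,0,0,0.5, 0,-5,0,0,0,0,0.5, 0,0,0,0,0,0,0.5]'
cat >> h.py <<'E'
def holders(c,tag):
    im,d=snap(c,tag); W=cloud(c,d); z=W[...,2]
    box=(W[...,0]>.3)&(W[...,0]<.72)&(abs(W[...,1])<.34)
    for P,C,S in comps(c,im,d,(im.max(2)<75)&box&(z>.02)&(z<.125),60):
        if .085<np.percentile(P[:,2],98)<.13:
            print('holder',c,np.round(C),len(P),rect(P),np.round(np.percentile(P[:,2],[2,98]),3),'top',rect(P[P[:,2]>np.percentile(P[:,2],98)-.012]))
    return im,d,W
E
python3 - <<'E'
from h import *
st()
for c in ('scene','top'):
    im,d,W=holders(c,c+'4'); np.save(c+'4.npy',d); z=W[...,2]
    rk=(W[...,0]>.53)&(W[...,0]<.72)&(W[...,1]>-.1)&(W[...,1]<.3)&(abs(z-.053)<.007)&(im.min(2)>100)
    for P,C,S in comps(c,im,d,rk,100): print('rack',rect(P),S[4])
a=cv2.imread('pics/scene4.png'); b=cv2.imread('pics/top4.png')
cv2.imwrite('pics/v4.png',np.hstack([cv2.resize(a[90:300,90:290],(400,420)),cv2.resize(b[100:268,220:380],(400,420))]))
E
```

```text
time_s: 15.02
ee_pos: [0.4499, -0.3133, 0.047]
eef_rot: [-3.138, 0.004, 0.085]
force: [-0.2, 0.1, -1.5]
grip_width: 0.046
15.03 [ 0.4499 -0.3133  0.047 ] [-3.138  0.004  0.085] [-0.2  0.1 -1.5] 0.046 [-0.68  0.48  1.67  0.    1.   -0.76]
turn wz 0.001 then t(cm) [0.21 0.08 2.75]
time_s: 17.15
ee_pos: [0.4343, -0.1129, 0.2048]
eef_rot: [3.142, -0.001, 0.087]
force: [-0.3, -0.0, 0.5]
grip_width: 0.0473
17.15 [ 0.4343 -0.1129  0.2048] [ 3.142e+00 -1.000e-03  8.700e-02] [-0.3 -0.   0.5] 0.0473 [-0.34  0.07  1.79  0.    1.28 -0.42]
holder scene [186. 172.] 530 (array([ 565.8, -115.1]), array([91.9, 23.5]), 17.2) [0.021 0.098] top (array([ 565.5, -115.8]), array([90.9, 22.4]), 17.2)
holder scene [239. 174.] 557 (array([431.3, -21.7]), array([91.3, 24.4]), -6.6) [0.021 0.098] top (array([433.4, -22.4]), array([86.9, 23.5]), -7.4)
holder scene [269. 208.] 544 (array([427. , 129.8]), array([92.4, 23.2]), 1.6) [0.021 0.098] top (array([427.1, 129.3]), array([92.5, 22.9]), 2.4)
holder scene [295. 243.] 493 (array([433.9, 262.5]), array([89.6, 21.4]), 7.4) [0.021 0.098] top (array([433.5, 262.2]), array([88.8, 20.9]), 7.4)
rack (array([621.9, 102.3]), array([291.2, 141. ]), -82.5) 1323
holder top [329. 171.] 149 (array([ 568.3, -109.1]), array([90.3, 12.1]), 22.4) [0.021 0.1  ] top (array([ 566.5, -109.7]), array([83.5,  6.1]), 17.1)
holder top [223. 209.] 73 (array([434.8, 251.8]), array([88.6, 18.5]), -3.9) [0.021 0.101] top (array([434.5, 256.1]), array([83.9, 16.7]), 2.0)
holder top [302. 210.] 112 (array([435. , -15.9]), array([90.1, 19.5]), 2.3) [0.026 0.102] top (array([434.9, -20.1]), array([86.8, 17.5]), -3.0)
rack (array([627.8, 102.5]), array([290.6, 141.9]), -82.3) 847
```

View pics/v4.png

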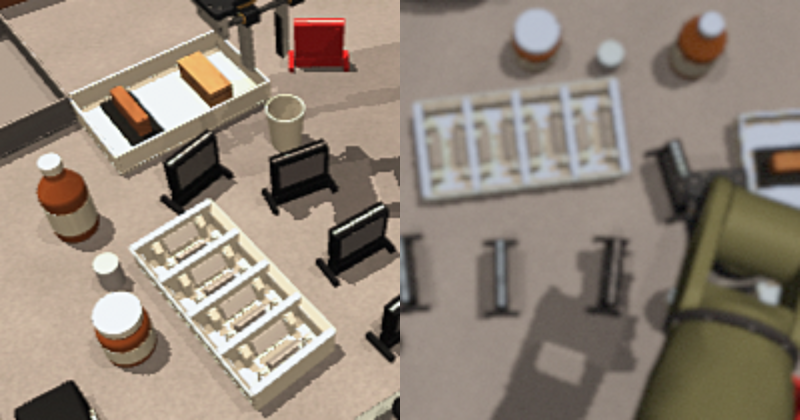

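The view shows the squeegee (130,110) and box (205,75) flat and right side up in the tray, the rack empty, and all holders unmoved. Next I grip the holder at (432,−22).

```bash
python3 -m inch '[0,0,0,0,0,-0.17,0.5, 0,0,0,0,0,-0.17,0.5, 0,0,0,0,0,-0.17,0.5, 0,0,0,0,0,-0.17,0.5, 0,0,0,0,0,-0.17,0.5, 0,0,0,0,0,-0.17,0.5, 0,0,0,0,0,-0.17,0.5, 0,0,0,0,0,-0.17,0.5, 3,-0.4,0,0,0,0,0.5, 3,-0.4,0,0,0,0,0.5, 3,-0.5,0,0,0,0,0.5, 0,0,3,0,0,0,0.5, 0,0,3,0,0,0,0.5, 0,0,0,0,0,0,0.5]'
python3 - <<'E'
from h import *
st(); goto(.4325,-.022,.058,83)
# rack fit
for c in('scene','top'):
    im=cv2.imread(f'pics/{c}4.png')[:,:,::-1].astype(int); d=np.load(c+'4.npy'); W=cloud(c,d); z=W[...,2]
    for lo,hi in((.050,.060),(.053,.060)):
        m=(W[...,0]>.53)&(W[...,0]<.72)&(W[...,1]>-.1)&(W[...,1]<.3)&(z>lo)&(z<hi)&(im.min(2)>100)
        P=W[m]; a=np.radians(7.6); u=P[:,0]*np.cos(a)+P[:,1]*np.sin(a); v=-P[:,0]*np.sin(a)+P[:,1]*np.cos(a)
        U=np.percentile(u,[.5,99.5]);V=np.percentile(v,[.5,99.5]); um,vm=U.mean(),V.mean()
        print(c,len(P),rect(P),'ext',np.round([np.ptp(U),np.ptp(V)],4),'ctr',np.round([um*np.cos(a)-vm*np.sin(a),um*np.sin(a)+vm*np.cos(a)],4))
E
```

```text
time_s: 19.0
ee_pos: [0.4322, -0.025, 0.1431]
eef_rot: [-3.138, 0.0, 1.443]
force: [-0.3, 0.6, 0.0]
grip_width: 0.0468
19.0 [ 0.4322 -0.025   0.1431] [-3.138  0.     1.443] [-0.3  0.6  0. ] 0.0468 [-0.14  0.11  1.91 -0.    1.13 -1.58]
turn wz -0.006 then t(cm) [ 0.3  -0.01  8.51]
scene 1362 (array([622.4, 102.4]), array([291.2, 140.5]), -82.6) ext [0.1394 0.2896] ctr [0.6223 0.1025]
scene 433 (array([622.8, 102.8]), array([289.1, 139.2]), -82.5) ext [0.1385 0.2879] ctr [0.6227 0.1032]
top 860 (array([627. , 102.7]), array([289.8, 140.5]), -82.4) ext [0.1396 0.2889] ctr [0.6268 0.1028]
top 494 (array([626.6, 102.6]), array([289.8, 139.7]), -82.3) ext [0.1392 0.2885] ctr [0.6266 0.1023]
```

```bash
python3 -m inch '[0.3,0,2.5,0,0,-0.006,0.5, 0,0,3,0,0,0,0.5, 0,0,3,0,0,0,0.5, 0,0,0,0,0,0,0.5, 0,0,0,0,0,0,0.1, 0,0,0,0,0,0,0.1, 0,0,0,0,0,0,0.1, 0,0,0,0,0,0,0.1, 0,0,0,0,0,0,0.1, 0,0,0,0,0,0,0.1]' 60
python3 -m inch '[0,0,-3,0,0,0,0.1, 0,0,-3,0,0,0,0.1, 0,0,-3,0,0,0,0.1, 0,0,-1,0,0,0,0.1, 0,0,0,0,0,0,0.1]'
python3 - <<'E'
from h import *
st()
s,c=np.sin(np.radians(7.5)),np.cos(np.radians(7.5))
for k in(-105,-35,35,105): print(k,np.round([.625-s*k/1e3,.1026+c*k/1e3],4))
goto(.625+s*.105,.1026-c*.105,.155,97.5)
E
```

```text
time_s: 20.25
ee_pos: [0.4334, -0.0212, 0.0598]
eef_rot: [3.141, 0.0, 1.45]
force: [-2.5, 0.2, 6.4]
grip_width: 0.0197
time_s: 20.88
ee_pos: [0.4332, -0.0212, 0.1591]
eef_rot: [3.141, 0.0, 1.45]
force: [0.0, 0.2, -1.1]
grip_width: 0.0198
20.88 [ 0.4332 -0.0212  0.1591] [3.141 0.    1.45 ] [ 0.   0.2 -1.1] 0.0198 [-0.13  0.09  1.89 -0.    1.17 -1.58]
-105 [ 0.6387 -0.0015]
-35 [0.6296 0.0679]
35 [0.6204 0.1373]
105 [0.6113 0.2067]
turn wz -0.252 then t(cm) [-0.73 20.63  0.41]
```

```bash
python3 -m inch '[0,0,0,0,0,-0.126,0.1, 0,0,0,0,0,-0.126,0.1, -0.15,4,0,0,0,0,0.1, -0.15,4,0,0,0,0,0.1, -0.15,4,0,0,0,0,0.1, -0.15,4,0,0,0,0,0.1, -0.13,4.6,0.4,0,0,0,0.1, 0,0,2,0,0,0,0.1, 0,0,0,0,0,0,0.1, 0,0,0,0,0,0,0.1]'
cat >> h.py <<'E'
def held(tag,view=True):
    o=ctrl.get_obs(); e=o['ee_pos']; st()
    for c in('scene','top'):
        im,d=snap(c,f'{c}_{tag}'); W=cloud(c,d); z=W[...,2]
        a=np.radians(7.5); X=W[...,0]-e[0]; Y=W[...,1]-e[1]; u=X*np.cos(a)+Y*np.sin(a); v=-X*np.sin(a)+Y*np.cos(a)
        for nm,lo,hi,hw in(('panel',-.045,.032,.02),('feet',-.066,-.047,.04)):
            m=(abs(u)<.075)&(abs(v)<hw)&(z>e[2]+lo)&(z<e[2]+hi)&(im.max(2)<80)
            if m.sum()>15:
                U=np.percentile(u[m],[.5,99.5])*1e3; V=np.percentile(v[m],[.5,99.5])*1e3
                print(c,nm,m.sum(),'u',np.round(U,1),round(U.mean(),1),'v',np.round(V,1),'rect',rect(W[m]))
    if view:
        a=cv2.imread(f'pics/scene_{tag}.png'); b=cv2.imread(f'pics/top_{tag}.png')
        cv2.imwrite(f'pics/v_{tag}.png',np.hstack([cv2.resize(a[130:300,110:280],(400,400)),cv2.resize(b[90:210,210:330],(400,400))]))
E
python3 - <<'E'
from h import *
held('a'); goto(.6387,-.0015,.155,97.5)
E
```

```text
time_s: 22.12
ee_pos: [0.6382, -0.0015, 0.1354]
eef_rot: [-3.141, -0.0, 1.702]
force: [0.4, -0.2, -1.0]
grip_width: 0.0198
22.12 [ 0.6382 -0.0015  0.1354] [-3.141 -0.     1.702] [ 0.4 -0.2 -1. ] 0.0198 [-0.06  0.56  1.33 -0.    1.26 -1.76]
scene panel 472 u [-46.9  43.2] -1.9 v [-9.6 13.9] rect (array([636.1,  -1.2]), array([90.8, 26.8]), 7.6)
scene feet 174 u [-55.7  54. ] -0.9 v [-23.1  26.9] rect (array([636.9,   3.2]), array([111.8,  49.5]), 3.8)
turn wz 0.0 then t(cm) [ 0.    0.02 -1.88]
```

View pics/v_a.png

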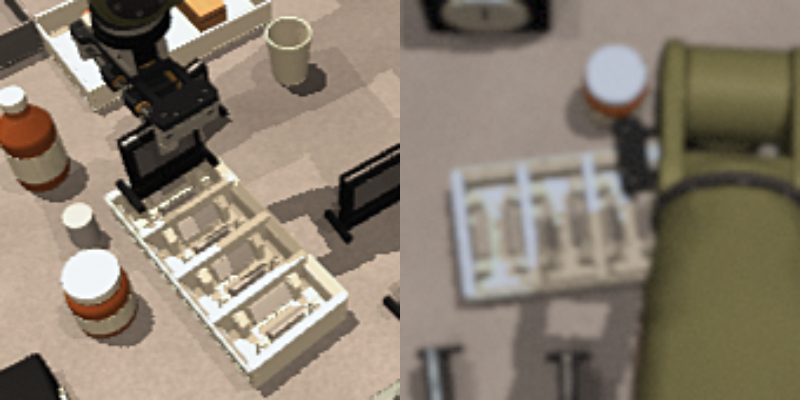

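Left half (scene): the held holder at (165,165) is over the end slot. Compared in the same camera, it is on the slot along u and about 1.3 mm too far along +y. I'll correct that and lower it to just above the clips.

```bash
python3 -m inch '[-0.12,-0.05,0.5,0,0,0,0.1, 0,0,1,0,0,0,0.1, 0,0,0.6,0,0,0,0.1, 0,0,0.6,0,0,0,0.1, 0,0,0.6,0,0,0,0.1, 0,0,0,0,0,0,0.1]'; python3 -c "
from h import *
st();o=ctrl.get_obs();print(np.round(o['moment'],2))"
```

```text
time_s: 22.98
ee_pos: [0.6379, -0.0027, 0.1019]
eef_rot: [-3.141, -0.0, 1.702]
force: [-0.3, 0.1, -1.6]
grip_width: 0.0194
22.98 [ 0.6379 -0.0027  0.1019] [-3.141 -0.     1.702] [-0.3  0.1 -1.6] 0.0194 [-0.06  0.59  1.36 -0.    1.2  -1.76]
[ 0.02  0.04 -0.05]
```

```bash
python3 -m inch '[0,0,0.4,0,0,0,0.1, 0,0,0.4,0,0,0,0.1, 0,0,0.4,0,0,0,0.1, 0,0,0,0,0,0,0.1]'; python3 -m inch '[0,0,0.4,0,0,0,0.1, 0,0,0.4,0,0,0,0.1, 0,0,0.4,0,0,0,0.1, 0,0,0,0,0,0,0.1]';  python3 -m inch '[0,0,0.4,0,0,0,0.1, 0,0,0.4,0,0,0,0.1, 0,0,0.4,0,0,0,0.1, 0,0,0,0,0,0,0.1]'
```

```text
time_s: 23.48
ee_pos: [0.6387, -0.0027, 0.091]
eef_rot: [3.14, 0.0, 1.702]
force: [2.0, 0.8, 1.4]
grip_width: 0.0196
time_s: 23.98
ee_pos: [0.6378, -0.0027, 0.0776]
eef_rot: [-3.141, -0.0, 1.702]
force: [2.4, 0.1, -3.7]
grip_width: 0.0192
time_s: 24.48
ee_pos: [0.6379, -0.0028, 0.066]
eef_rot: [-3.141, -0.0, 1.702]
force: [-0.3, 0.2, -0.8]
grip_width: 0.0196
```

```bash
python3 -m inch '[0,0,0.2,0,0,0,0.1, 0,0,0.2,0,0,0,0.1, 0,0,0,0,0,0,0.1]'; python3 -m inch '[0,0,-0.3,0,0,0,0.3, 0,0,0,0,0,0,0.4, 0,0,0,0,0,0,0.4, 0,0,0,0,0,0,0.4, 0,0,-4,0,0,0,0.4, 0,0,-5,0,0,0,0.4, -3,-6,-2,0,0,0,0.4, -3,-6,0,0,0,0,0.4, 0,-6,0,0,0,0,0.4, 0,0,0,0,0,0,0.4]'
python3 - <<'E'
from h import *
st()
for c in ('scene','top'):
    im,d,W=holders(c,c+'5')
a=cv2.imread('pics/scene5.png'); b=cv2.imread('pics/top5.png')
cv2.imwrite('pics/v5.png',np.hstack([cv2.resize(a[130:300,110:280],(400,400)),cv2.resize(b[90:210,210:330],(400,400))]))
E
```

```text
time_s: 24.85
ee_pos: [0.6381, -0.0028, 0.0658]
eef_rot: [3.141, 0.0, 1.702]
force: [-19.7, 0.4, 34.8]
grip_width: 0.0198
time_s: 26.1
ee_pos: [0.4743, -0.0796, 0.1732]
eef_rot: [-3.141, -0.0, 1.7]
force: [0.0, -0.3, 0.3]
grip_width: 0.0375
26.1 [ 0.4743 -0.0796  0.1732] [-3.141 -0.     1.7  ] [ 0.  -0.3  0.3] 0.0375 [-0.24  0.18  1.75 -0.    1.21 -1.94]
holder scene [186. 173.] 537 (array([ 565.6, -115. ]), array([91.2, 24.6]), 17.8) [0.021 0.098] top (array([ 565.6, -115.5]), array([90.8, 22.8]), 18.8)
holder scene [181. 206.] 560 (array([ 6.36e+02, -5.00e-01]), array([90.9, 34.6]), -1.4) [0.031 0.103] top (array([637.1,  -0.8]), array([87.8, 23.7]), 8.7)
holder scene [269. 207.] 543 (array([427. , 129.3]), array([91.9, 23.8]), 1.4) [0.021 0.098] top (array([427.5, 128.9]), array([90.5, 22.6]), 2.9)
holder scene [295. 243.] 495 (array([433.3, 262.5]), array([90.1, 21.8]), 7.0) [0.021 0.098] top (array([433.2, 262.2]), array([90.1, 21.2]), 7.8)
holder top [296. 152.] 103 (array([641.4,   7.4]), array([98.7, 19.9]), 18.7) [0.029 0.108] top (array([636.5,   5.7]), array([82.1,  6.5]), 8.4)
holder top [223. 209.] 75 (array([434.5, 251.8]), array([88. , 18.3]), -4.1) [0.022 0.099] top (array([434.2, 255.6]), array([83.6, 17. ]), 1.6)
```

View pics/v5.png

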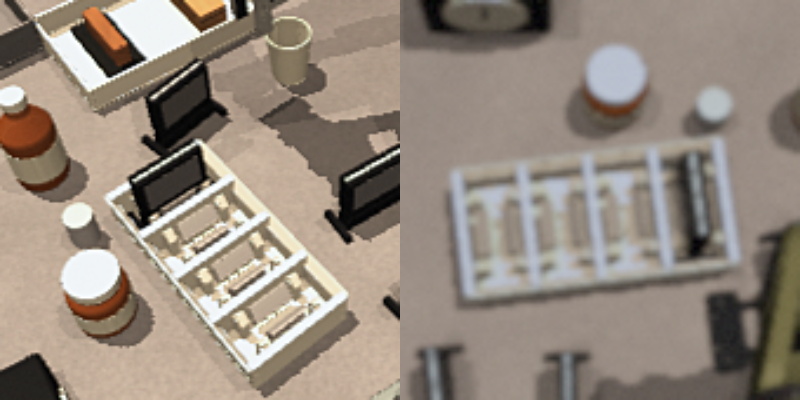

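The holder stands in the end slot, at (165,185) in the left half. Its top reads 103 mm against 98 mm for one on the bench, so it is about 5–6 mm higher and home on the floor, and the floor pushed back firmly. Next is the holder at (567,−116), yaw 17.5°.

```bash
python3 -c "
from h import *
goto(.5675,-.1163,.058,107.5)"
```

```text
turn wz -0.175 then t(cm) [-6.22  7.44 11.59]
```

```bash
python3 -m inch '[0,0,0,0,0,-0.175,0.5, -2.1,2.5,0,0,0,0,0.5, -2.1,2.5,0,0,0,0,0.5, -2.0,2.4,0,0,0,0,0.5, 0,0,3,0,0,0,0.5, 0,0,2,0,0,0,0.5, 0,0,0,0,0,0,0.5, 0,0,0,0,0,0,0.5]'; python3 -c "
from h import *
goto(.5675,-.1163,.058,107.5)"
```

```text
time_s: 27.2
ee_pos: [0.5675, -0.1159, 0.1241]
eef_rot: [3.141, 0.001, 1.877]
force: [0.9, -0.3, 0.2]
grip_width: 0.047
turn wz 0.001 then t(cm) [-0.04 -0.01  6.61]
```

```bash
python3 -m inch '[0,0,3,0,0,0,0.5, 0,0,2.6,0,0,0,0.5, 0,0,1,0,0,0,0.5, 0,0,0,0,0,0,0.5, 0,0,0,0,0,0,0.1, 0,0,0,0,0,0,0.1, 0,0,0,0,0,0,0.1, 0,0,0,0,0,0,0.1, 0,0,0,0,0,0,0.1, 0,0,0,0,0,0,0.1]' 60
python3 -m inch '[0,0,-3,0,0,0,0.1, 0,0,-3,0,0,0,0.1, 0,0,-3,0,0,0,0.1, 0,0,-3.2,0,0,0,0.1, 0,0,0,0,0,0,0.1]'
python3 - <<'E'
from h import *
goto(.6288,.0667,.18,97.5)
E
```

```text
time_s: 28.45
ee_pos: [0.5666, -0.1161, 0.0575]
eef_rot: [3.141, 0.0, 1.877]
force: [-2.1, 0.9, 4.3]
grip_width: 0.0197
time_s: 29.08
ee_pos: [0.5673, -0.1161, 0.1809]
eef_rot: [3.139, 0.002, 1.877]
force: [-0.4, 0.5, -2.1]
grip_width: 0.0197
turn wz 0.175 then t(cm) [17.32  8.49  0.09]
```

```bash
python3 -m inch '[0,0,0,0,0,0.175,0.1, 3.5,1.7,0,0,0,0,0.1, 3.5,1.7,0,0,0,0,0.1, 3.5,1.7,0,0,0,0,0.1, 3.5,1.7,0,0,0,0,0.1, 3.32,1.69,0,0,0,0,0.1, 0,0,2.5,0,0,0,0.1, 0,0,2.2,0,0,0,0.1, 0,0,0,0,0,0,0.1, 0,0,0,0,0,0,0.1]'
python3 - <<'E'
from h import *
held('b',False); goto(.6288,.0667,.10,97.5)
E
```

```text
time_s: 30.32
ee_pos: [0.6281, 0.0667, 0.1324]
eef_rot: [-3.142, -0.0, 1.702]
force: [-0.4, -0.2, -1.5]
grip_width: 0.0199
30.32 [0.6281 0.0667 0.1324] [-3.142 -0.     1.702] [-0.4 -0.2 -1.5] 0.0199 [ 0.05  0.54  1.35  0.    1.25 -1.65]
scene panel 418 u [-48.5  50.6] 1.0 v [-9.2 15.6] rect (array([627.4,  76.3]), array([105.8,  29.5]), -0.3)
scene feet 132 u [-54.7  55. ] 0.2 v [-23.2  27. ] rect (array([629.5,  77.8]), array([114.5,  49.5]), -3.3)
turn wz 0.0 then t(cm) [-0.01  0.05  3.3 ]
```

```bash
python3 -m inch '[0,0,1,0,0,0,0.1, 0,0,1,0,0,0,0.1, 0,0,0.6,0,0,0,0.1, 0,0,0.6,0,0,0,0.1, 0,0,0,0,0,0,0.1]'; python3 -m inch '[0,0,0.4,0,0,0,0.1, 0,0,0.4,0,0,0,0.1, 0,0,0.4,0,0,0,0.1, 0,0,0,0,0,0,0.1]'; python3 -m inch '[0,0,0.4,0,0,0,0.1, 0,0,0.4,0,0,0,0.1, 0,0,0.4,0,0,0,0.1, 0,0,0,0,0,0,0.1]';  python3 -m inch '[0,0,0.4,0,0,0,0.1, 0,0,0.4,0,0,0,0.1, 0,0,0.4,0,0,0,0.1, 0,0,0.1,0,0,0,0.1, 0,0,0,0,0,0,0.1]'
```

```text
time_s: 31.05
ee_pos: [0.6278, 0.0668, 0.0998]
eef_rot: [-3.141, -0.0, 1.702]
force: [-0.9, -0.2, -1.4]
grip_width: 0.02
time_s: 31.55
ee_pos: [0.6286, 0.0668, 0.0888]
eef_rot: [3.14, 0.0, 1.702]
force: [2.5, -0.1, 0.7]
grip_width: 0.0196
time_s: 32.05
ee_pos: [0.6277, 0.0668, 0.0754]
eef_rot: [-3.141, -0.0, 1.702]
force: [2.9, 0.3, -5.1]
grip_width: 0.0198
time_s: 32.67
ee_pos: [0.6277, 0.0668, 0.0636]
eef_rot: [-3.141, 0.0, 1.702]
force: [-5.8, -1.1, 6.3]
grip_width: 0.0198
```

```bash
python3 -m inch '[0,0,0.25,0,0,0,0.1, 0,0,0,0,0,0,0.1]'; python3 -m inch '[0,0,-0.25,0,0,0,0.3, 0,0,0,0,0,0,0.4, 0,0,0,0,0,0,0.4, 0,0,0,0,0,0,0.4, 0,0,-4,0,0,0,0.4, 0,0,-5,0,0,0,0.4, 0,-5,-2,0,0,0,0.4, 0,-5,0,0,0,0,0.4, 0,-3,0,0,0,0,0.4, 0,0,0,0,0,0,0.4]'
python3 - <<'E'
from h import *
for c in ('scene','top'):
    im,d,W=holders(c,c+'6')
goto(.4287,.129,.12,91.7)
E
```

```text
time_s: 32.92
ee_pos: [0.6278, 0.0668, 0.0635]
eef_rot: [3.142, 0.0, 1.702]
force: [-19.8, -1.6, 29.4]
grip_width: 0.0198
time_s: 34.17
ee_pos: [0.4981, 0.0497, 0.1738]
eef_rot: [3.141, 0.0, 1.702]
force: [0.1, -0.5, 0.5]
grip_width: 0.0378
holder scene [188. 215.] 1136 (array([632.5,  29.5]), array([102.6,  91.4]), -83.4) [0.03  0.103] top (array([631.6,  34.3]), array([92.8, 89.4]), -82.7)
holder scene [268. 208.] 539 (array([427.7, 130.2]), array([90.9, 22.8]), 1.4) [0.021 0.098] top (array([428.6, 129.8]), array([88.2, 21.5]), 1.9)
holder scene [295. 243.] 508 (array([432.8, 262.3]), array([91.3, 21.8]), 7.7) [0.021 0.098] top (array([433. , 262.1]), array([90.9, 21.3]), 8.0)
holder top [223. 209.] 72 (array([434.7, 251.7]), array([88.5, 18.2]), -4.0) [0.021 0.099] top (array([433.8, 252.2]), array([84. , 16.2]), -3.2)
turn wz 0.101 then t(cm) [ 8.12 -6.86  5.36]
```

Both holders read 103 mm, so both are home. Now C.

```bash
python3 -m inch '[0,0,0,0,0,0.101,0.5, 2.7,-2.3,0,0,0,0,0.5, 2.7,-2.3,0,0,0,0,0.5, 2.7,-2.2,0,0,0,0,0.5, 0,0,3,0,0,0,0.5, 0,0,2,0,0,0,0.5, 0,0,0,0,0,0,0.5, 0,0,0,0,0,0,0.5]'; python3 -c "
from h import *
goto(.4292,.1291,.058,91.7)"
```

```text
time_s: 35.28
ee_pos: [0.4295, 0.1288, 0.1239]
eef_rot: [3.141, -0.0, 1.601]
force: [1.3, -1.0, 0.3]
grip_width: 0.0471
turn wz 0.0 then t(cm) [ 0.03 -0.03  6.59]
```

```bash
python3 -m inch '[0,0,3,0,0,0,0.5, 0,0,2.6,0,0,0,0.5, 0,0,1,0,0,0,0.5, 0,0,0,0,0,0,0.5, 0,0,0,0,0,0,0.1, 0,0,0,0,0,0,0.1, 0,0,0,0,0,0,0.1, 0,0,0,0,0,0,0.1, 0,0,0,0,0,0,0.1, 0,0,0,0,0,0,0.1]' 60
python3 -m inch '[0,0,-3,0,0,0,0.1, 0,0,-3,0,0,0,0.1, 0,0,-3,0,0,0,0.1, 0,0,-3.2,0,0,0,0.1, 0,0,0,0,0,0,0.1]'
python3 - <<'E'
from h import *
goto(.6195,.1361,.18,97.5)
E
```

```text
time_s: 36.52
ee_pos: [0.4287, 0.1287, 0.0574]
eef_rot: [3.142, 0.0, 1.601]
force: [-1.4, -0.9, 4.1]
grip_width: 0.0195
time_s: 37.15
ee_pos: [0.4295, 0.1289, 0.1807]
eef_rot: [3.138, -0.001, 1.601]
force: [-0.4, -0.6, -1.8]
grip_width: 0.0196
turn wz -0.101 then t(cm) [-1.77 18.93  0.07]
```

```bash
python3 -m inch '[0,0,0,0,0,-0.101,0.1, -0.35,3.8,0,0,0,0,0.1, -0.35,3.8,0,0,0,0,0.1, -0.35,3.8,0,0,0,0,0.1, -0.35,3.8,0,0,0,0,0.1, -0.37,3.73,0,0,0,0,0.1, 0,0,2.5,0,0,0,0.1, 0,0,2.2,0,0,0,0.1, 0,0,0,0,0,0,0.1, 0,0,0,0,0,0,0.1]'
python3 - <<'E'
from h import *
held('c',False); goto(.6195,.1361,.10,97.5)
E
```

```text
time_s: 38.4
ee_pos: [0.6188, 0.136, 0.1324]
eef_rot: [3.142, 0.0, 1.702]
force: [0.6, -0.4, -1.2]
grip_width: 0.0198
38.4 [0.6188 0.136  0.1324] [3.142 0.    1.702] [ 0.6 -0.4 -1.2] 0.0198 [ 0.16  0.55  1.34 -0.    1.25 -1.54]
scene panel 346 u [-46.8  51.8] 2.5 v [-10.4  12.6] rect (array([620.5, 146.3]), array([107.9,  24. ]), -7.6)
scene feet 115 u [-55.8  54.5] -0.7 v [-22.3  26.7] rect (array([618. , 136.8]), array([110.4,  51.1]), 7.9)
turn wz 0.0 then t(cm) [0.   0.05 3.31]
```

```bash
python3 -m inch '[0,0.07,1,0,0,0,0.1, 0,0,1,0,0,0,0.1, 0,0,0.6,0,0,0,0.1, 0,0,0.6,0,0,0,0.1, 0,0,0,0,0,0,0.1]'; python3 -m inch '[0,0,0.4,0,0,0,0.1, 0,0,0.4,0,0,0,0.1, 0,0,0.4,0,0,0,0.1, 0,0,0,0,0,0,0.1]'; python3 -m inch '[0,0,0.4,0,0,0,0.1, 0,0,0.4,0,0,0,0.1, 0,0,0.4,0,0,0,0.1, 0,0,0,0,0,0,0.1]';  python3 -m inch '[0,0,0.4,0,0,0,0.1, 0,0,0.4,0,0,0,0.1, 0,0,0.4,0,0,0,0.1, 0,0,0.1,0,0,0,0.1, 0,0,0,0,0,0,0.1]'
```

```text
time_s: 39.12
ee_pos: [0.6192, 0.136, 0.0998]
eef_rot: [-3.141, 0.0, 1.702]
force: [0.2, 0.6, -0.9]
grip_width: 0.0196
time_s: 39.62
ee_pos: [0.62, 0.1361, 0.0888]
eef_rot: [3.14, -0.0, 1.702]
force: [2.0, 0.4, 1.2]
grip_width: 0.0197
time_s: 40.12
ee_pos: [0.6191, 0.136, 0.0754]
eef_rot: [-3.141, 0.0, 1.702]
force: [2.7, 0.4, -5.2]
grip_width: 0.0198
time_s: 40.75
ee_pos: [0.6193, 0.136, 0.0635]
eef_rot: [-3.141, 0.0, 1.702]
force: [-3.6, -1.1, 6.1]
grip_width: 0.0199
```

```bash
python3 -m inch '[0,0,0.25,0,0,0,0.1, 0,0,0,0,0,0,0.1]'; python3 -m inch '[0,0,-0.25,0,0,0,0.3, 0,0,0,0,0,0,0.4, 0,0,0,0,0,0,0.4, 0,0,0,0,0,0,0.4, 0,0,-4,0,0,0,0.4, 0,0,-5,0,0,0,0.4, 0,-5,-2,0,0,0,0.4, 0,-5,0,0,0,0,0.4, 0,-3,0,0,0,0,0.4, 0,0,0,0,0,0,0.4]'
python3 - <<'E'
from h import *
for c in ('scene','top'):
    im,d,W=holders(c,c+'7')
goto(.4347,.2615,.12,97.5)
E
```

```text
time_s: 41.0
ee_pos: [0.6194, 0.136, 0.0635]
eef_rot: [3.141, 0.0, 1.702]
force: [-16.6, -2.3, 28.0]
grip_width: 0.0194
time_s: 42.25
ee_pos: [0.4895, 0.1189, 0.1738]
eef_rot: [3.141, -0.0, 1.702]
force: [0.3, -0.0, -0.2]
grip_width: 0.0376
holder scene [188. 215.] 1134 (array([633.4,  27.7]), array([106.7,  91.7]), -81.8) [0.029 0.103] top (array([632. ,  33.9]), array([92.3, 88.4]), -82.1)
holder scene [211. 240.] 570 (array([617.5, 136.8]), array([90.4, 28.3]), 3.5) [0.028 0.103] top (array([618.2, 138.4]), array([87.4, 20.9]), 7.5)
holder scene [292. 257.] 508 (array([466. , 290.7]), array([90.7, 21.9]), 8.5) [0.02  0.098] top (array([466.2, 290.8]), array([89.8, 21.5]), 9.1)
holder top [296. 153.] 115 (array([635.1,   5.7]), array([95.1, 24.7]), 22.3) [0.021 0.106] top (array([634.7,   5.8]), array([83.4, 16.6]), 16.3)
holder top [215. 200.] 92 (array([470.1, 283.6]), array([90.8, 17.5]), 2.2) [0.021 0.1  ] top (array([468., 284.]), array([85.4, 17.3]), 2.8)
turn wz 0.0 then t(cm) [14.86 -3.73  5.36]
```

The last holder was knocked aside to about (468,290), yaw 8.6°. I'll go there.

```bash
python3 -m inch '[4,0,0,0,0,-0.02,0.5, 4,0,0,0,0,0,0.5, 4,-0.05,0,0,0,0,0.5, 4,0,0,0,0,0,0.5, 1.1,0,0,0,0,0,0.5, 0,0,2.5,0,0,0,0.5, 0,0,2.5,0,0,0,0.5, 0,0,0,0,0,0,0.5]'; python3 - <<'E'
from h import *
goto(.4677,.290,.058,98.6)
holders('scene','scene8')
E
```

```text
time_s: 43.35
ee_pos: [0.4649, 0.2872, 0.1217]
eef_rot: [-3.138, 0.001, 1.721]
force: [0.2, 1.0, 0.8]
grip_width: 0.047
turn wz 0.0 then t(cm) [0.23 0.32 6.37]
holder scene [188. 214.] 1133 (array([632.1,  28.3]), array([104.2,  90.1]), -82.7) [0.029 0.103] top (array([631.7,  33.6]), array([92.2, 89.2]), -82.4)
holder scene [211. 240.] 570 (array([617.7, 136.1]), array([91. , 28.5]), 4.5) [0.027 0.104] top (array([618.3, 138.5]), array([88.7, 21.1]), 7.2)
holder scene [290. 259.] 444 (array([465.7, 291.2]), array([91.2, 21.2]), 7.9) [0.021 0.098] top (array([469.6, 291.5]), array([82.5, 20.1]), 8.7)
```

```bash
python3 -m inch '[0.25,0.3,3,0,0,0,0.5, 0,0,2.4,0,0,0,0.5, 0,0,1,0,0,0,0.5, 0,0,0,0,0,0,0.5, 0,0,0,0,0,0,0.1, 0,0,0,0,0,0,0.1, 0,0,0,0,0,0,0.1, 0,0,0,0,0,0,0.1, 0,0,0,0,0,0,0.1, 0,0,0,0,0,0,0.1]' 60
python3 -m inch '[0,0,-3,0,0,0,0.1, 0,0,-3,0,0,0,0.1, 0,0,-3,0,0,0,0.1, 0,0,-3.2,0,0,0,0.1, 0,0,0,0,0,0,0.1]'
python3 - <<'E'
from h import *
goto(.6106,.2055,.18,97.5)
E
```

```text
time_s: 44.65
ee_pos: [0.4676, 0.291, 0.0594]
eef_rot: [-3.142, 0.0, 1.722]
force: [-1.2, -0.8, 1.7]
grip_width: 0.0197
time_s: 45.28
ee_pos: [0.4684, 0.2914, 0.183]
eef_rot: [3.138, -0.001, 1.722]
force: [0.6, 0.5, -3.3]
grip_width: 0.0199
turn wz 0.02 then t(cm) [-10.38  12.98   0.3 ]
```

```bash
python3 -m inch '[0,0,0,0,0,0.02,0.1, -3.4,0,0,0,0,0,0.1, -3.4,3,0,0,0,0,0.1, -3.6,3.3,0,0,0,0,0.1, 0,3.3,0,0,0,0,0.1, 0,3.4,0,0,0,0,0.1, 0,0,2.5,0,0,0,0.1, 0,0,2.2,0,0,0,0.1, 0,0,0,0,0,0,0.1, 0,0,0,0,0,0,0.1]'
python3 - <<'E'
from h import *
held('d',False); goto(.6106,.2055,.10,97.5)
E
```

```text
time_s: 46.52
ee_pos: [0.6102, 0.205, 0.1345]
eef_rot: [3.142, -0.0, 1.702]
force: [-0.1, 0.4, -1.3]
grip_width: 0.0195
46.52 [0.6102 0.205  0.1345] [ 3.142 -0.     1.702] [-0.1  0.4 -1.3] 0.0195 [ 0.27  0.57  1.31  0.    1.27 -1.43]
scene panel 313 u [-15.8  42.8] 13.5 v [-12.   12.5] rect (array([623.7, 203.5]), array([60. , 31.8]), 8.8)
scene feet 141 u [-56.1  53.6] -1.2 v [-22.2  26.1] rect (array([608.2, 205.9]), array([111.3,  49.9]), 8.0)
turn wz 0.0 then t(cm) [0.04 0.02 3.52]
```

```bash
python3 -m inch '[0.04,0.08,1,0,0,0,0.1, 0,0,1,0,0,0,0.1, 0,0,0.6,0,0,0,0.1, 0,0,0.6,0,0,0,0.1, 0,0,0,0,0,0,0.1]'; python3 -m inch '[0,0,0.4,0,0,0,0.1, 0,0,0.4,0,0,0,0.1, 0,0,0.4,0,0,0,0.1, 0,0,0,0,0,0,0.1]'; python3 -m inch '[0,0,0.4,0,0,0,0.1, 0,0,0.4,0,0,0,0.1, 0,0,0.4,0,0,0,0.1, 0,0,0,0,0,0,0.1]';  python3 -m inch '[0,0,0.4,0,0,0,0.1, 0,0,0.4,0,0,0,0.1, 0,0,0.4,0,0,0,0.1, 0,0,0.1,0,0,0,0.1, 0,0,0,0,0,0,0.1]'
```

```text
time_s: 47.25
ee_pos: [0.6107, 0.2054, 0.1018]
eef_rot: [-3.141, 0.0, 1.702]
force: [-0.4, -0.3, -2.2]
grip_width: 0.0198
time_s: 47.75
ee_pos: [0.6115, 0.2055, 0.0908]
eef_rot: [3.14, -0.0, 1.702]
force: [2.7, -0.2, 1.7]
grip_width: 0.0198
time_s: 48.25
ee_pos: [0.6106, 0.2053, 0.0774]
eef_rot: [-3.141, 0.0, 1.702]
force: [2.4, 1.4, -4.6]
grip_width: 0.0194
time_s: 48.88
ee_pos: [0.6107, 0.2054, 0.0654]
eef_rot: [-3.141, 0.0, 1.702]
force: [-3.6, -1.0, 4.4]
grip_width: 0.0196
```

```bash
python3 -m inch '[0,0,0.25,0,0,0,0.1, 0,0,0,0,0,0,0.1]'; python3 -m inch '[0,0,-0.25,0,0,0,0.3, 0,0,0,0,0,0,0.4, 0,0,0,0,0,0,0.4, 0,0,0,0,0,0,0.4, 0,0,-4,0,0,0,0.4, 0,0,-5,0,0,0,0.4, 0,-5,-2,0,0,0,0, 0,-5,0,0,0,0,0, 0,-5,0,0,0,0,0, 0,0,0,0,0,0.131,0]'
python3 - <<'E'
from h import *
st()
for c in ('scene','top'):
    im,d,W=holders(c,c+'9'); z=W[...,2]
    m=(np.hypot(W[...,0]-.55,W[...,1]-.393)<.06)&(z>.135)&(z<.185)&(im.max(2)<90)
    if m.sum()>4: P=W[m]; print('knob',c,m.sum(),rect(P),np.round(P.mean(0),3),np.round(P[:,2].max(),3))
    print([(round(r['score'],2),np.round(atz(c,r['centre'],.153),3)) for r in ctrl.place_of(c,'switch_tip')[:2]])
goto(.49,.3925,.18,90)
a=cv2.imread('pics/scene9.png'); b=cv2.imread('pics/top9.png')
cv2.imwrite('pics/v9.png',np.hstack([cv2.resize(a[160:360,130:330],(400,400)),cv2.resize(b[90:250,170:330],(400,400))]))
E
```

```text
time_s: 49.12
ee_pos: [0.6109, 0.2055, 0.0653]
eef_rot: [3.141, -0.0, 1.702]
force: [-13.3, -3.3, 25.8]
grip_width: 0.0197
time_s: 50.38
ee_pos: [0.4598, 0.1856, 0.1755]
eef_rot: [-3.141, 0.0, 1.569]
force: [1.6, 0.9, 0.4]
grip_width: 0.0019
50.38 [0.4598 0.1856 0.1755] [-3.141  0.     1.569] [1.6 0.9 0.4] 0.0019 [ 0.31  0.21  1.71  0.    1.23 -1.26]
holder scene [188. 215.] 1131 (array([632.2,  29. ]), array([104.1,  89.9]), -82.4) [0.03  0.103] top (array([632.1,  34.2]), array([92.3, 87.9]), -82.1)
holder scene [211. 240.] 569 (array([617.6, 136.6]), array([90.6, 27. ]), 4.7) [0.028 0.103] top (array([618.4, 137.6]), array([88.6, 21.8]), 6.7)
holder scene [227. 258.] 573 (array([607.8, 207.7]), array([92.2, 29.4]), 0.3) [0.027 0.104] top (array([608.8, 206.9]), array([89. , 21.6]), 8.1)
knob scene 118 (array([561.9, 395.5]), array([22.8, 20.9]), -39.1) [0.563 0.396 0.166] 0.173
[(0.46, array([0.559, 0.388, 0.153]))]
holder top [296. 152.] 107 (array([641.8,   7.3]), array([99.6, 19.4]), 18.1) [0.027 0.105] top (array([634.7,   5.6]), array([83.4, 15.6]), 16.6)
holder top [277. 157.] 86 (array([627.8,  68.5]), array([91.6, 23. ]), 11.0) [0.024 0.106] top (array([626.1,  74.7]), array([82. , 11.7]), 12.5)
knob top 46 (array([562.1, 390.7]), array([23.3, 17.2]), 3.1) [0.562 0.39  0.167] 0.174
[(0.54, array([0.556, 0.388, 0.153])), (0.24, array([ 0.501, -0.264,  0.153]))]
turn wz 0.003 then t(cm) [20.66  2.75 -0.47]
```

View pics/v9.png

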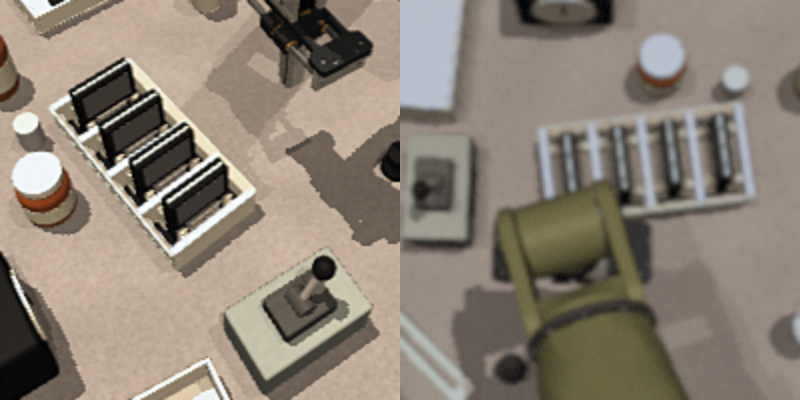

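All four holders stand in the rack at matching heights (103–104 mm, left half). The knob is at (323,267), about (560,392,157) mm, leaning towards the robot. I'll approach its near side with closed fingers.

```bash
python3 -m inch '[4,0.6,-0.5,0,0,0,0, 4,0.6,-0.5,0,0,0,0, 4,0.6,0,0,0,0,0, 4,0.6,0,0,0,0,0, 4.6,0.6,0,0,0,0,0, 0,0,2,0,0,0,0, 0,0,1.8,0,0,0,0, 0,0,0,0,0,0,0]'; python3 -c "
from h import *
goto(.53,.392,.147,90)"
```

```text
time_s: 51.58
ee_pos: [0.4918, 0.391, 0.1455]
eef_rot: [-3.139, 0.002, 1.571]
force: [1.4, 0.1, 0.1]
grip_width: 0.0004
turn wz 0.001 then t(cm) [ 0.1   3.82 -0.15]
```

```bash
python3 -m inch '[0.1,1.5,0,0,0,0,0, 0,1.5,0,0,0,0,0, 0,1.5,0,0,0,0,0, 0,1.5,0,0,0,0,0, 0,1.5,0,0,0,0,0, 0,1.5,0,0,0,0,0, 0,0,0,0,0,0,0]'; python3 -m inch '[0,0.5,0,0,0,0,0, 0,0.5,0,0,0,0,0, 0,0,0,0,0,0,0]';  python3 -m inch '[0,0.4,0,0,0,0,0, 0,0.2,0,0,0,0,0, 0,0,0,0,0,0,0]'; python3 - <<'E'
from h import *
for c in ('scene',):
    im,d=snap(c,'scene10'); W=cloud(c,d); z=W[...,2]
a=cv2.imread('pics/scene10.png'); cv2.imwrite('pics/v10.png',cv2.resize(a[230:360,210:340],(400,400)))
E
```

```text
time_s: 52.45
ee_pos: [0.583, 0.3922, 0.1477]
eef_rot: [3.141, -0.0, 1.57]
force: [0.2, -0.2, 0.6]
grip_width: 0.0005
time_s: 52.82
ee_pos: [0.5923, 0.3928, 0.1474]
eef_rot: [3.141, -0.0, 1.571]
force: [-0.7, -0.3, -0.1]
grip_width: 0.0004
time_s: 53.2
ee_pos: [0.5978, 0.3929, 0.1472]
eef_rot: [-3.141, 0.0, 1.571]
force: [-4.4, -0.8, 0.5]
grip_width: 0.0005
```

View pics/v10.png

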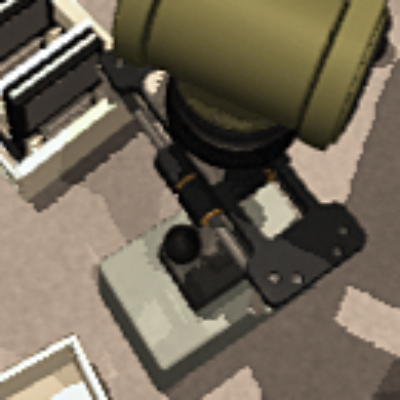

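The knob at (182,243) now leans over to the far side, and the force is starting to rise. I'll push a little more to confirm the stop, then back off.

```bash
python3 -m inch '[0,0.2,0,0,0,0,0, 0,0,0,0,0,0,0]';  python3 -m inch '[0,0.2,0,0,0,0,0, 0,0,0,0,0,0,0]'
```

```text
time_s: 53.5
ee_pos: [0.5984, 0.393, 0.1471]
eef_rot: [-3.137, 0.001, 1.572]
force: [-15.8, -2.3, 4.0]
grip_width: 0.0002
time_s: 53.75
ee_pos: [0.5988, 0.3931, 0.147]
eef_rot: [-3.133, 0.002, 1.572]
force: [-28.6, -5.8, 8.0]
grip_width: 0.0007
```

Hard stop reached. I'll back off and check everything.

```bash
python3 -m inch '[0,-0.5,0,0,0,0,0, 0,-2,0,0,0,0,0, 0,-3,0,0,0,0,0, 0,-4,0,0,0,0,0, 0,-2,-3,0,0,0,0, 0,-4,-3,0,0,0,0, 0,-4,0,0,0,0,0, -4,-3,0,0,0,0,0, -4,0,0,0,0,0,0, 0,0,0,0,0,0,0]'
python3 - <<'E'
from h import *
st()
for c in ('scene','top'):
    im,d,W=holders(c,c+'11'); z=W[...,2]; hsv=cv2.cvtColor(im,cv2.COLOR_RGB2HSV)
    m=(abs(W[...,0]-.59)<.07)&(abs(W[...,1]-.393)<.04)&(z>.135)&(z<.185)&(im.max(2)<90)
    if m.sum()>4: P=W[m]; print('knob',c,rect(P),np.round(P.mean(0),3))
    t=(W[...,0]>.37)&(W[...,0]<.67)&(W[...,1]<-.23)&(W[...,1]>-.39)
    for n,mm in(('wood/box',t&(hsv[...,0]<25)&(hsv[...,1]>110)&(z>.02)),('base',t&(im.max(2)<75)&(z>.008)&(z<.035))):
        for P,C,S in comps(c,im,d,mm,30): print(n,c,rect(P),np.round(np.percentile(P[:,2],[2,98]),3))
    for l in('beaker','loupe','canister','flask','jar','tongs'):
        r=ctrl.place_of(c,l)
        if r: print(l,np.round(atz(c,r[0]['centre'],0)[:2],3),end=' ')
    print()
a=cv2.imread('pics/scene11.png'); b=cv2.imread('pics/top11.png')
cv2.imwrite('pics/v11.png',np.hstack([cv2.resize(a[80:380,60:360],(400,400)),cv2.resize(b[60:280,170:390],(400,400))]))
E
```

```text
time_s: 55.0
ee_pos: [0.3775, 0.3115, 0.2082]
eef_rot: [3.139, -0.001, 1.569]
force: [0.8, -0.3, -0.8]
grip_width: 0.0004
55.0 [0.3775 0.3115 0.2082] [ 3.139e+00 -1.000e-03  1.569e+00] [ 0.8 -0.3 -0.8] 0.0004 [ 0.62  0.16  1.69 -0.    1.29 -0.95]
holder scene [188. 215.] 1124 (array([632.1,  28. ]), array([106.1,  91.2]), -83.3) [0.03  0.103] top (array([632.4,  34.2]), array([91.9, 88.2]), -82.5)
holder scene [211. 240.] 568 (array([618. , 134.8]), array([89.9, 28.4]), 7.3) [0.028 0.103] top (array([618.2, 137.8]), array([88.5, 21.5]), 8.0)
holder scene [227. 258.] 576 (array([606.5, 207.9]), array([99.7, 24.8]), 5.1) [0.026 0.104] top (array([609.1, 207.4]), array([88.5, 21.1]), 7.4)
knob scene (array([617.9, 394. ]), array([24. , 23.7]), 8.3) [0.619 0.396 0.162]
wood/box scene (array([ 449.6, -311.2]), array([112.3,  45.9]), -86.7) [0.021 0.049]
wood/box scene (array([ 594.7, -318.2]), array([139. ,  24.3]), -84.9) [0.023 0.056]
base scene (array([ 595.4, -305.7]), array([126.4,  56.4]), -85.0) [0.013 0.028]
beaker [ 0.389 -0.128] loupe [0.333 0.293] canister [ 0.742 -0.039] flask
[... 232 characters left out ...]
array([627.4,  74.6]), array([89.8, 20.3]), 19.8) [0.025 0.106] top (array([625.2,  73.9]), array([82.1, 13.6]), 14.8)
holder top [240. 163.] 62 (array([619.1, 198.2]), array([105.9,  18.2]), -1.9) [0.021 0.107] top (array([606.4, 196.3]), array([77.8, 13.5]), -3.8)
knob top (array([619.4, 391.5]), array([21.4, 16.7]), -32.0) [0.618 0.391 0.162]
wood/box top (array([ 602.6, -305.7]), array([109.5,  33.3]), -85.6) [0.021 0.059]
wood/box top (array([ 450.1, -311.3]), array([106.5,  39.7]), -84.7) [0.039 0.051]
base top (array([ 595.9, -300.9]), array([128.7,  52.6]), -85.5) [0.014 0.031]
beaker [ 0.402 -0.118] canister [ 0.739 -0.019] flask [ 0.769 -0.154] jar [0.765 0.08 ] tongs [0.584 0.395]
```

View pics/v11.png

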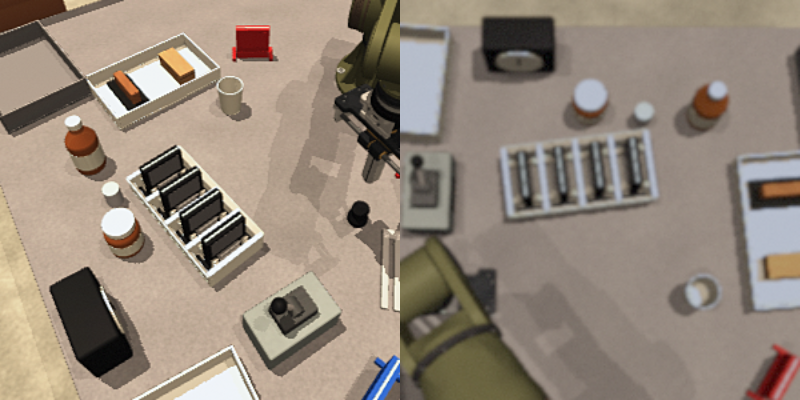

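The final view shows both items flat in the tray, four holders level in the rack, the lever over at +34 mm, and the other things unmoved. Handing in.

```bash
python3 -c "
from h import *
print(ctrl.hand_in()); st()"
```

```text
the job is handed in; nothing more can be done
None
the job is handed in; nothing more can be done
```

The job is done and handed in at about 55 s on the robot's clock; no verdict is reported.

- **Squeegee and box:** I lifted both off the rack first. The last views show them flat and right side up on the tray floor, with the box top about 46 mm above the bench where 45 is expected.
- **Holders:** All four black holders are in the rack, one per slot. Each took a final push of 26–35 N against the slot floor. After correcting the cameras' 3 mm height bias, their tops read 100–101 mm against the 101 mm given for fully home. The clip snap itself could not be seen; I infer it from height and force.
- **Knocked holder:** The last holder was knocked aside during the run. I found it again at about (468, 290) mm and inserted it as normal.
- **Lever:** I pushed it to its hard stop, at about 29 N on the fingers. The knob now stands about 34 mm to the far side of the pivot.
- **Other things:** The beaker, loupe, canister, flask, jar and tongs are where they were, and I left the red and blue look-alikes alone.

**Disagreements in the checks:**
- The two cameras differ by about 4 mm in x, so I placed the holders by comparing them with the rack in the same camera.
- In the last top view, the network put the tongs at the blower. The scene view shows them unmoved.

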